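# Load the solder stick and index the rail carriage one hole

### The arm

A 6-joint arm with a two-finger parallel gripper is mounted at the origin on the work surface. World frame = base frame: x ahead of the robot, y to its left, z up, the work surface at z = 0. Lengths are in mm, angles in degrees, forces in N, time in s.
With the tool pointing down it reaches from about 350 to 850 mm from the base axis. Payload 8.1 kg.
Tool frame: the origin (TCP) lies midway between the tips of the shut fingers; the grasp point (between the pads) lies 19 mm behind it; x points along the fingers, y is the direction in which the jaws open and shut, and the axes are right-handed (so a half turn about x gives the same grasp; the last joint's range is limited). The gripper opens to 85 mm and grips with 20 to 120 N. Pads are 22 mm wide; open, the fingers measure 114 mm over their backs; the gripper's body (76 mm by 85 mm) begins 54 mm behind the grasp point. The pads swing forward as they close: fully open they stand 13 mm farther back than shut.
Start: joints at [58.992, 7.471, 85.268, -0, 87.261, -4.893], TCP at [264.089, 538.76, 231.292] pointing down, gripper open.
Joint ranges: [-169.43, 169.43], [-51.17, 129.36], [1.28, 143.12], [-76.62, 256.62], [0, 156.53], [-152.29, 152.29]. Speed limits (degrees/s): [136.94, 136.94, 159.86, 180, 180, 180].

### API

Orientations are given as [roll, pitch, yaw] about the fixed x, y, z axes, in that order (R = Rz(yaw) Ry(pitch) Rx(roll)).
In Python, from bench import sense, snapshot, hand_in gives the robot as it stands.
- The arm moves only by the tool drive_tool, never from a script. Its argument "deltas" is a list of rows, each a list of 7 numbers: the closure in counts, from 0 (fully open) to 255 (shut), then the shift along the tool's x, y, z in m, then the turn, a rotation vector about the tool's x, y, z in rad. A call has exactly 10 rows; each row is the pose to reach, as a shift and turn from the pose commanded when the call began, along the tool's axes at that moment; what a row does not reach only later rows make up. A row lasts 1/12 s, in which the tool goes at most 41.7 mm and 7.16 degrees, less where a joint would pass 70% of its speed; a pose out of reach is approached as far as the arm can. A call with a gripper value outside its range is refused whole. The fingers move at their own pace and stop on an object; "squeeze" is the grip in N (left out, the last holds). Time passes only in rows, so rows that repeat a pose let the fingers close, or fill a call up. It gives the time, the measured TCP pose, the force and the opening at its end, in the units of the state.
- sense(): the state, without advancing time (a new reading comes with each control period).
- snapshot(name): name is "scene" or "top" or "wrist"; returns a dict with "frame" (480x640x3 uint8, blue, green, red), "fx", "fy", "cx", "cy" (pixels), "rvec" (rotation vector, rad) and "tvec" (3), from world to camera coordinates, as OpenCV has them. Camera axes: x right, y down, z forward; pixel columns grow to the right and rows downward; lengths in mm; the calibration is good to about 2 mm. A picture is of the moment at which its call begins. There is no depth.
- hand_in(): hands the job in, once; it reports no verdict.
The state is a dict: "time": time; "joint_pos": joint angles; "qd": joint speeds; "joint_efforts": joint torques, N m; "tool_pos": TCP position; "tcp_rot": TCP orientation; "ft_force": force on the tool from outside, world axes, zero at the start; "wrist_torque": the same for the moment, N m; "finger_gap": finger opening in mm.
Only numpy, scipy, OpenCV 4.12 (cv2) and the standard library are available. Lean on these libraries where they do the work, as an engineer would, in place of code of your own. Each camera call takes 0.05 s, during which the arm holds its last target.

### The job

Take the long solder stick from the wooden stand and lower it, without dropping it, to the bottom of the glass vial on the rail carriage, and let go of it. Then pull up the carriage's lock knob so its pin leaves the hole, slide the carriage along the rail to the next hole towards the leaf-shaped glass panel, and push the knob down so the pin is fully home in that hole. Finish while still holding the knob pressed fully home with the fingers, not letting go (it springs up a little if let go); leave the stub, the panel, the tray and the other things on the bench undisturbed.

Things in the scene. Friction and masses are not known exactly. Their poses are not given: they have to be found in the camera images.
- rail: Aluminium rail fixed on the bench, 340 mm long along its y axis, 30 wide, top 40 mm above the bench, two dark feet with end plates up to 46 mm. Origin under its middle at bench height, z up. Five round 12 mm holes in its top at y = -100, -50, 0, +50, +100 mm on its centre line. The carriage starts locked at the middle hole.
- carriage (a joint): Position of the steel carriage along the rail's +y (m): 0 at the middle hole, +0.05 and -0.05 at the next holes; travel +-0.11. Carriage 60 mm long, 50 wide, flat top 49 mm above the bench, on it a bushing of 18 mm diameter up to 71 mm. Pin clear, it drags with about 3 N, stays where left, and follows the knob sideways. Pin in a hole, it is locked with 2 mm play each way.
- plunger (a joint): Height of the lock plunger above fully home (m): 0 home (hard stop), 0.018 fully up. Let go, a spring holds it at about 0.0035, pin (8 mm, round nose) in the hole; pushing home takes about 4 N, and it springs back; pulling up takes 0.9 N per mm. Pin clears the rail's top from 0.012 up. Let down between holes, it rides on the rail and drops into the next hole it meets.
- knob_top (a point): Centre of the top face of the plunger's round black knob (rises and slides with it). Knob 28 mm diameter, 25 mm high (lower 5 and upper 4 mm taper), axis vertical, above the pin and the rail's centre line; top about 101 mm above the bench at the start, 98 mm when home. When home its underside is 2 mm above the bushing.
- vial_mouth (a point): Centre of the open mouth of the upright glass vial on the carriage's bracket: inner diameter 15 mm, outer 20 mm, mouth 98 mm above the bench, inside depth 65 mm. It stands 95 mm from the knob's axis on the rail's +x side, and moves with the carriage. Axes as the rail's.
- vial_floor (a point): Centre of the vial's inside floor, 65 mm straight below the mouth.
- stick: The long solder stick: loose plain grey metal round rod, 10 mm diameter, 150 mm long, 90 g, standing in one of the two holes of the wooden stand. Origin at the centre of its lower end, z along it upward.
- stick_top (a point): Centre of the stick's upper end, 150 mm from its origin.
- stand: Wooden block on the bench, fixed, 44 mm (x) by 96 mm (y) by 52 mm high, origin under its centre; two holes of 11.5 mm diameter, 45 mm deep, at y = -24 and +24 mm. The long stick stands in one, the short stub in the other.
- stub: Used-up short solder stick, 10 mm diameter, 75 mm long, in the stand's other hole; leave it there. Origin at its lower end.
- leaf_panel: Leaf (heart) shaped green glass panel with copper seams, about 100 by 115 mm, 6 mm thick, lying flat near one end of the rail. Which end varies; it shows the direction to slide. Origin under its middle.
- offcut_tray: Low grey tray of glass offcuts, 110 by 90 by 30 mm, near the other end of the rail. Origin under its middle.
- flux_jar: Capped amber jar, 60 mm diameter, 75 mm high, standing at one side. Origin under its middle.
- spool: Metal spool, 64 mm diameter, 40 mm high, standing at the other side. Origin under its middle.
- brush: Flux brush lying on the bench near the robot's right front; leave it. Origin under its middle.
- scribe: Steel scribe with a wooden handle lying on the bench near the robot's left front; leave it. Origin under its middle.
Mind the look-alikes: they are no part of the job. Leave any blue or turquoise look-alike of the stand alone. There is more than one size of the leaf_panel; the job needs the smaller.

How it is judged:
By the outcome, as a careful person would: the job done as asked, in the order asked, and still so for the second after the job is handed in, while the arm keeps its last pose, push and grip.
It also fails if it takes over 56 s, if anything falls off the work surface, if the arm or the gripper's body presses on something with over 40 N, if the wrist force passes 120 N, or if a joint passes its speed limit or range.

## Working session

There is one attempt and no reset: what is moved stays moved. The work goes in short steps, Python scripts to look and compute and a tool call to move; the robot and the scene stay as the last step left them, time stands still between calls to the robot, and variables do not carry over. Pictures are saved under pics/ and viewed, and the job is handed in when it is done.

Besides the shell and the picture viewer there is one more tool, called after ">>>" as name([rows], argument=value, ...), one row to a line, values as JSON. drive_tool: Moves the arm, as the interface text tells. Its arguments: {"type":"object","properties":{"deltas":{"type":"array","items":{"type":"array","items":{"type":"number"}}},"squeeze":{"type":"number"}},"required":["deltas"]}

```bash
mkdir -p pics; ls; python3 - <<'E'
from bench import sense,snapshot
import cv2,pickle
print(sense())
for n in("scene","top","wrist"):
    s=snapshot(n); cv2.imwrite(f"pics/{n}0.png",s["frame"]); pickle.dump(s,open(f"pics/{n}0.pkl","wb"))
    print(n,s["fx"],s["fy"],s["cx"],s["cy"],s["rvec"],s["tvec"])
E
```

```text
pics
{'time': 0.0, 'joint_pos': array([ 5.89897077e+01,  7.51772996e+00,  8.53318123e+01,  8.90441636e-05,
        8.72611595e+01, -4.89517643e+00]), 'qd': array([-0.04346226, -0.02834464,  0.03562911, -0.12340307, -0.04753054,
        0.07783634]), 'joint_efforts': array([-6.10980387e-04, -5.69402218e+01, -5.00549912e+01, -2.76576366e-04,
        1.49273558e-02, -4.01182865e-05]), 'tool_pos': array([263.81007327, 538.25661117, 230.19282802]), 'tcp_rot': array([ -94.94120595,   89.88929822, -121.05632619]), 'ft_force': array([0.70924935, 0.90979726, 0.09174236]), 'wrist_torque': array([ 0.01211607, -0.00688278, -0.03756625]), 'finger_gap': 85.4808281788157}
scene 605.7597552618431 605.7597552618431 318.20699949655454 236.57403310887148 [ 2.07827661  0.71559789 -0.40658601] [-393.25337692  -47.38031263 1694.91806845]
top 545.3492016146427 545.3492016146427 322.96997393418474 236.47243747123755 [ 2.11645035 -2.11022776  0.18743608] [  64.12293649  495.83870249 1408.63907864]
wrist 331.37844443553735 331.37844443553735 316.37044034638257 236.5739978012345 [-2.45836921 -1.53377837 -0.21166921] [-599.6616094   -36.09391023  379.46013962]
```

View pics/scene0.png

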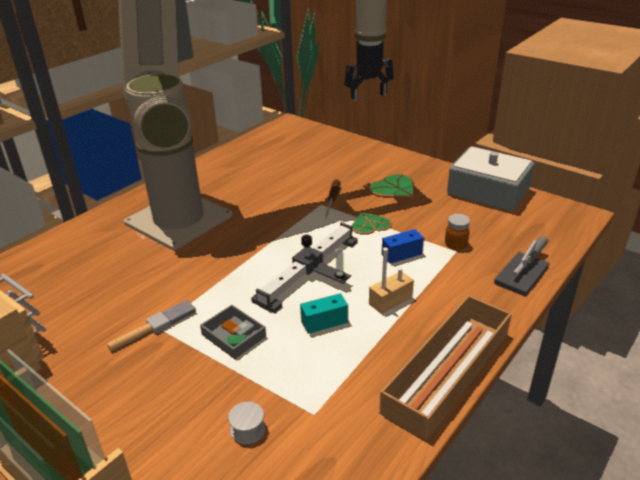

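View pics/top0.png

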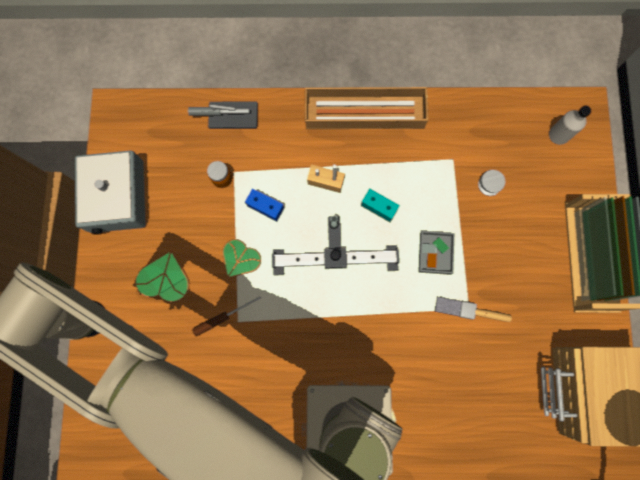

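View pics/wrist0.png

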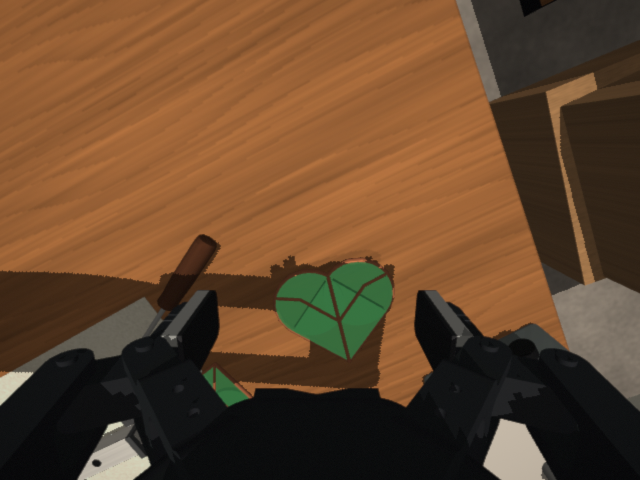

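The top image shows the rail from (275,261) to (397,257), with the knob at (336,255). The vial is at (334,222) and the wooden stand at (326,177). The blue look-alike is at (265,204) and the turquoise one at (380,205). The smaller leaf is at (241,258) and the bigger one at (163,278), so the slide direction is towards world +y (image left). Next are the close crops.

```bash
python3 - <<'E'
import cv2,numpy as np
t=cv2.imread("pics/top0.png"); s=cv2.imread("pics/scene0.png")
cv2.imwrite("pics/c1.png",cv2.resize(t[150:280,260:410],None,fx=5,fy=4.6,interpolation=cv2.INTER_CUBIC))
cv2.imwrite("pics/c2.png",cv2.resize(s[220:320,250:420],None,fx=4.7,fy=4.7,interpolation=cv2.INTER_CUBIC))
E
```

```text
(no output)
```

View pics/c1.png

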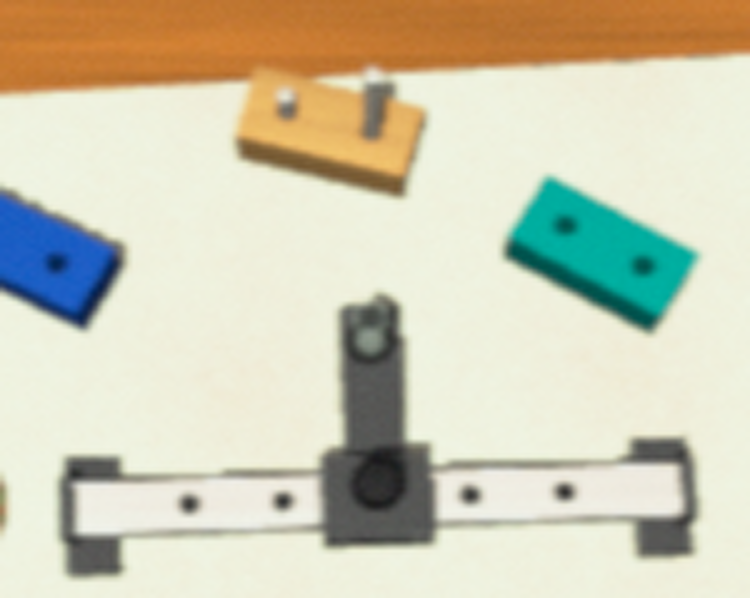

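View pics/c2.png

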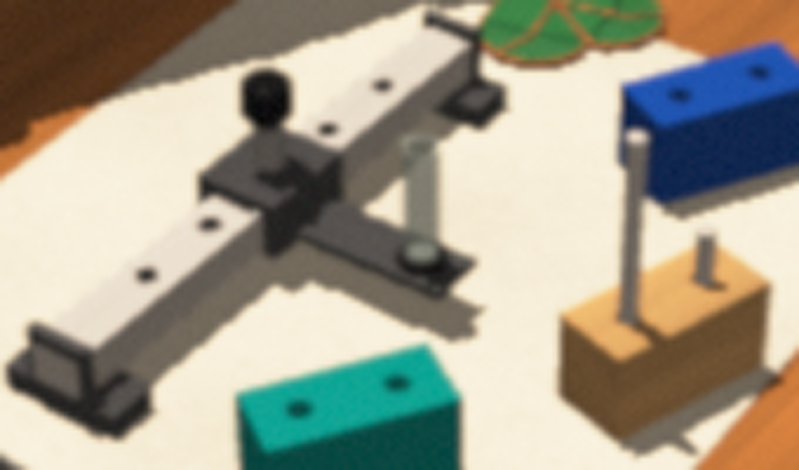

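```bash
cat > h.py <<'E'
import numpy as np,cv2,pickle
from scipy.spatial.transform import Rotation as Ro
def load(n): return pickle.load(open(f"pics/{n}.pkl","rb"))
def unp(s,uv,z):
    R=cv2.Rodrigues(np.array(s["rvec"],float))[0]; t=np.array(s["tvec"],float).ravel()
    d=R.T@np.array([(uv[0]-s["cx"])/s["fx"],(uv[1]-s["cy"])/s["fy"],1]); c=-R.T@t
    return c+d*(z-c[2])/d[2]
def proj(s,P):
    K=np.array([[s["fx"],0,s["cx"]],[0,s["fy"],s["cy"]],[0,0,1.]])
    return cv2.projectPoints(np.array(P,float).reshape(-1,3),np.array(s["rvec"],float),np.array(s["tvec"],float),K,None)[0].reshape(-1,2)
def shot(n,name):
    from bench import snapshot
    s=snapshot(n); cv2.imwrite(f"pics/{name}.png",s["frame"]); pickle.dump(s,open(f"pics/{name}.pkl","wb")); return s
def toolR(st): return Ro.from_euler("xyz",st["tcp_rot"],degrees=True).as_matrix()
E
python3 - <<'E'
from h import *
t=load("top0");s=load("scene0")
R=cv2.Rodrigues(np.array(t["rvec"]))[0];print("cam",-R.T@np.array(t["tvec"]))
f=lambda x,y:((x+.5)/5+260-.5,(y+.5)/4.6+150-.5)
g=lambda x,y:((x+.5)/4.7+250-.5,(y+.5)/4.7+220-.5)
H=np.array([unp(t,f(*p),40) for p in[(190,504),(283,501),(470,495),(565,491)]]);print(H)
print("mid",H.mean(0),"dir",np.diff(H,axis=0))
H2=np.array([unp(s,g(*p),40) for p in[(382,85),(328,129),(209,224),(147,274)]]);print(H2, H2.mean(0))
for n,p,q,z in[("knob",(378,483),(267,87),101),("sticktop",(373,75),(637,135),157),("stickbase",(371,132),(628,318),52),("vialmouth",(375,310),(419,143),98)]:
    print(n,unp(t,f(*p),z),unp(s,g(*q),z))
m=H2.mean(0);
print(f(0,0),proj(t,[[*(m[:2]+[95,0]),98]]),proj(s,[[*(m[:2]+[95,0]),98]]))
for q in [(258,160),(258,68)]: pass
print("leaf",unp(t,(241,258),6),unp(t,(163,278),6))
E
```

```text
cam [ 217.04723072   42.58436882 1478.27903148]
[[435.48125115 133.1288      40.        ]
 [437.34311294  83.50876644  40.        ]
 [441.06464655 -16.17656474  40.        ]
 [443.51134141 -66.78083438  40.        ]]
mid [439.35008801  33.42004183  40.        ] dir [[  1.86186179 -49.62003356   0.        ]
 [  3.72153361 -99.68533117   0.        ]
 [  2.44669485 -50.60426964   0.        ]]
[[433.59930541 140.37106407  40.        ]
 [435.90232191  90.78670531  40.        ]
 [439.58212469 -10.08449758  40.        ]
 [441.64018659 -59.49088972  40.        ]] [437.68098465  40.39559552  40.        ]
knob [438.21058377  33.26554648 101.        ] [443.4500986   34.24098155 101.        ]
sticktop [656.51535337  36.20401941 157.        ] [655.75669607  43.35335349 157.        ]
stickbase [656.20627364  36.76823508  52.        ] [656.74382323  41.91085418  52.        ]
vialmouth [537.52208959  34.81493189  98.        ] [530.82830563  44.83747174  98.        ]
(259.6, 149.6086956521739) [[332.44803087 218.81681963]] [[338.23171558 251.21843482]]
leaf [443.56540616 290.30671657   6.        ] [388.07262498 501.37161559   6.        ]
```

```bash
python3 - <<'E'
from h import *
from bench import sense
st=sense();R=toolR(st);print(R.round(3),st["tool_pos"],st["joint_pos"])
w=load("wrist0");C=cv2.Rodrigues(np.array(w["rvec"]))[0];c=-C.T@np.array(w["tvec"])
print("cam in tool",R.T@(c-st["tool_pos"]),"cam axes in tool",(R.T@C.T).round(3))
print(np.array(w["tvec"]))
# nominal pose guess: pointing down exact, yaw
yaw=np.degrees(np.arctan2(R[1,1],R[0,1]));print("jaw dir",yaw)
E
```

```text
[[-0.001  0.44   0.898]
 [-0.001  0.898 -0.44 ]
 [-1.    -0.001 -0.   ]] [263.88168656 538.3830804  230.49237516] [ 5.89902306e+01  7.50452024e+00  8.53149259e+01 -1.74206911e-04
  8.72624458e+01 -4.89317236e+00]
cam in tool [-143.13594859    0.60458574  -69.41041479] cam axes in tool [[ 0.001 -0.274  0.962]
 [ 1.     0.001 -0.   ]
 [-0.     0.962  0.274]]
[-599.6616094   -36.09391023  379.46013962]
jaw dir 63.883416250268944
```

>>> drive_tool([
  [0, -0.002, -0.015, 0.025, -0.05, 0, 0],
  [0, -0.004, -0.035, 0.058, -0.1, 0, 0],
  [0, -0.006, -0.055, 0.092, -0.15, 0, 0],
  [0, -0.008, -0.075, 0.126, -0.2, 0, 0],
  [0, -0.01, -0.096, 0.16, -0.25, 0, 0],
  [0, -0.012, -0.116, 0.194, -0.3, 0, 0],
  [0, -0.014, -0.136, 0.228, -0.35, 0, 0],
  [0, -0.016, -0.157, 0.262, -0.4, 0, 0],
  [0, -0.018, -0.177, 0.296, -0.45, 0, 0],
  [0, -0.0194, -0.197, 0.33, -0.494, 0, 0],
], squeeze=40)

```text
time: 0.98
tool_pos: [474.3, 214.8, 250.8]
tcp_rot: [36.8, 90.0, 39.1]
ft_force: [1.5, -0.0, -0.1]
finger_gap: 85.3
```

>>> drive_tool([
  [100, -0.002, -0.031, 0.018, 0, 0, 0],
  [100, -0.004, -0.062, 0.036, 0, 0, 0],
  [100, -0.006, -0.094, 0.055, 0, 0, 0],
  [100, -0.008, -0.126, 0.074, 0, 0, 0],
  [100, -0.009, -0.157, 0.093, 0, 0, 0],
  [100, -0.009, -0.176, 0.105, 0, 0, 0],
  [100, -0.009, -0.184, 0.109, 0, 0, 0],
  [100, -0.009, -0.184, 0.109, 0, 0, 0],
  [100, -0.009, -0.184, 0.109, 0, 0, 0],
  [100, -0.009, -0.184, 0.109, 0, 0, 0],
])

```text
time: 1.82
tool_pos: [589.0, 38.1, 259.5]
tcp_rot: [140.5, 90.0, 142.7]
ft_force: [0.2, 0.0, -1.4]
finger_gap: 52.0
```

```bash
python3 - <<'E'
from h import *
from bench import sense
shot("wrist","w1");st=sense();print(st["time"],st["tool_pos"],st["tcp_rot"],st["finger_gap"],toolR(st).round(4))
st["frame"]=0;pickle.dump(st,open("pics/st1.pkl","wb"))
E
```

```text
1.8667 [589.01852104  38.35439957 259.69010567] [122.21563307  89.96995607 124.49216075] 51.89651256340647 [[-3.000e-04 -3.970e-02  9.992e-01]
 [ 4.000e-04  9.992e-01  3.970e-02]
 [-1.000e+00  4.000e-04 -3.000e-04]]
```

View pics/w1.png

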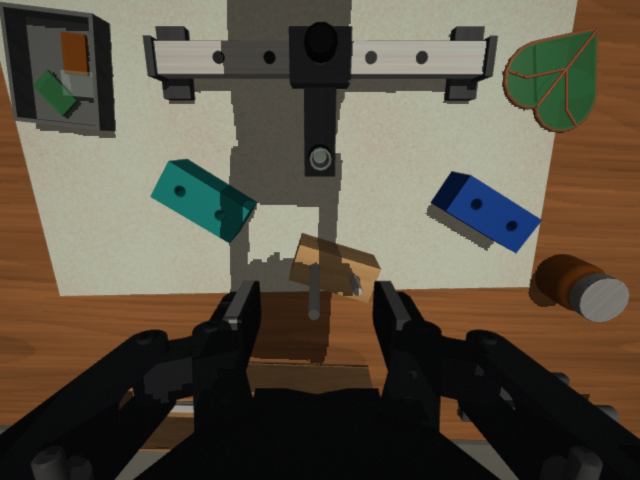

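The wrist view shows three stands: wooden at (335,275), turquoise at (205,200) and blue at (485,210). Two rods could be the stick: the long one, base (314,268) to top (314,314), and the short stub at (357,287). The long rod in the wooden stand is the one I want. The small leaf is on the +y side, image right at (555,80). I'll check this in a crop and measure.

```bash
python3 - <<'E'
from h import *
a=cv2.imread("pics/w1.png")
x=cv2.resize(a[220:340,270:400],None,fx=4,fy=4,interpolation=cv2.INTER_CUBIC)
y=cv2.resize(a[10:190,270:370],None,fx=2.667,fy=2.667,interpolation=cv2.INTER_CUBIC)
cv2.imwrite("pics/w1c.png",np.hstack([x,y[:480]]))
E
```

```text
(no output)
```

View pics/w1c.png

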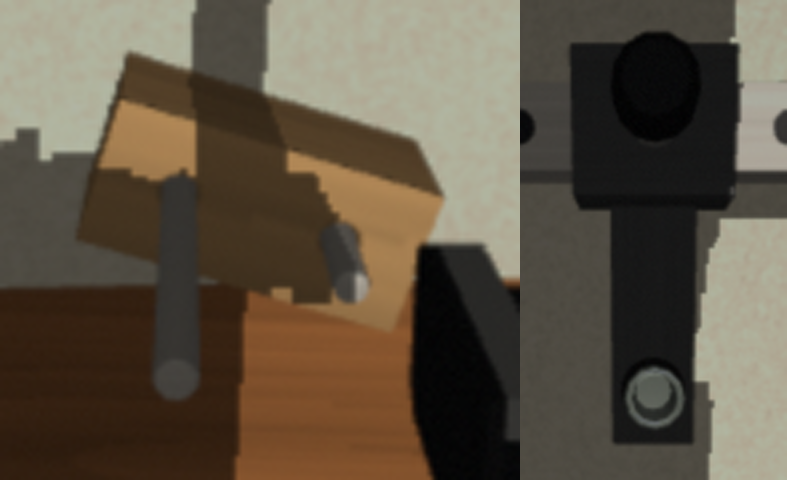

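```bash
python3 - <<'E'
from h import *
w=load("w1")
st=unp(w,(313.6,314.6),157);print("sticktop",st)
for z in(52,): print("base",unp(w,(314.4,266),z))
print("vial",unp(w,(320.0,158.0),98))
H=[(218,57.5),(269,57.5),(371,57.5),(422,57.5)]
Hs=np.array([unp(w,p,40) for p in H]);print(Hs,Hs.mean(0),np.degrees(np.arctan2(*(Hs[-1]-Hs[0])[[1,0]])))
# tips of fingers reproject of TCP
s1=pickle.load(open("pics/st1.pkl","rb"));R=toolR(s1)
print(proj(w,[s1["tool_pos"],s1["tool_pos"]-19*R[:,0]]))
E
```

```text
sticktop [656.90328668  39.06178265 157.        ]
base [654.2366985   39.07744062  52.        ]
vial [533.31279942  39.75218742  98.        ]
[[443.33092107 -64.15961544  40.        ]
 [441.33686534 -13.88507567  40.        ]
 [437.34786876  86.68631995  40.        ]
 [435.35292777 136.9831791   40.        ]] [439.34214573  36.40620199  40.        ] 92.27135090370358
[[315.82100225 294.33287383]
 [315.75248774 314.42273988]]
```

>>> drive_tool([
  [100, 0, -0.0005, 0.022, 0, 0, 0],
  [100, 0.005, -0.0015, 0.047, 0, 0, 0],
  [100, 0.02, -0.0018, 0.064, 0, 0, 0],
  [100, 0.045, -0.0018, 0.067, 0, 0, 0],
  [100, 0.075, -0.0018, 0.067, 0, 0, 0],
  [100, 0.105, -0.0018, 0.067, 0, 0, 0],
  [100, 0.132, -0.0018, 0.067, 0, 0, 0],
  [100, 0.152, -0.0018, 0.067, 0, 0, 0],
  [100, 0.162, -0.0018, 0.067, 0, 0, 0],
  [100, 0.162, -0.0018, 0.067, 0, 0, 0],
])

```text
time: 2.7
tool_pos: [654.2, 39.0, 94.5]
tcp_rot: [175.4, 89.7, 177.7]
ft_force: [-0.8, 0.6, -0.4]
finger_gap: 51.7
```

```bash
python3 - <<'E'
from h import *
from bench import sense
shot("wrist","w2");st=sense();print(st["time"],st["tool_pos"],st["ft_force"],st["finger_gap"])
E
```

```text
2.75 [655.64233677  38.70839019  96.98027472] [-0.13260537  0.10937876  0.08667081] 52.09687323190064
```

View pics/w2.png

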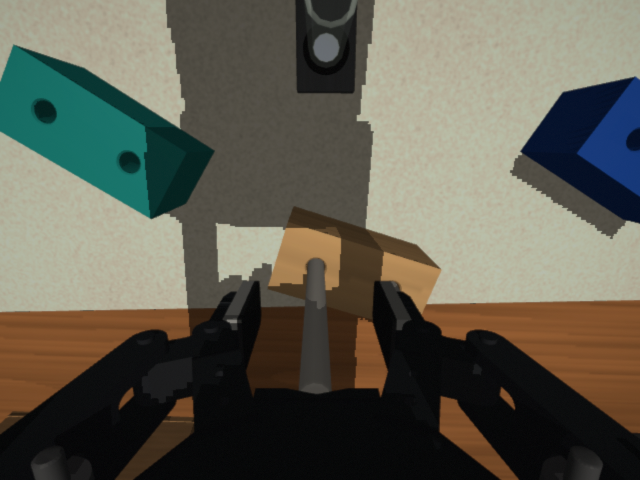

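The stick stands between the open fingers, with its hole at (316,266) and its shaft up to (315,390). I'm closing on it.

>>> drive_tool([
  [255, 0, 0, 0, 0, 0, 0],
  [255, 0, 0, 0, 0, 0, 0],
  [255, 0, 0, 0, 0, 0, 0],
  [255, 0, 0, 0, 0, 0, 0],
  [255, 0, 0, 0, 0, 0, 0],
  [255, 0, 0, 0, 0, 0, 0],
  [255, 0, 0, 0, 0, 0, 0],
  [255, 0, 0, 0, 0, 0, 0],
  [255, 0, 0, 0, 0, 0, 0],
  [255, 0, 0, 0, 0, 0, 0],
], squeeze=50)

```text
time: 3.58
tool_pos: [658.0, 37.8, 99.8]
tcp_rot: [3.8, 89.8, 6.0]
ft_force: [-0.8, 1.6, 6.9]
finger_gap: 8.4
```

```bash
python3 - <<'E'
from h import *
from bench import sense
shot("wrist","w3");st=sense();print(st["time"],st["tool_pos"],st["ft_force"],st["finger_gap"],toolR(st).round(4))
E
```

```text
3.6333 [657.96910343  37.85180964  99.79252736] [-0.8919159   0.30329722  6.2338573 ] 8.521519439788896 [[ 3.300e-03 -3.820e-02  9.993e-01]
 [ 3.000e-04  9.993e-01  3.820e-02]
 [-1.000e+00  2.000e-04  3.300e-03]]
```

View pics/w3.png

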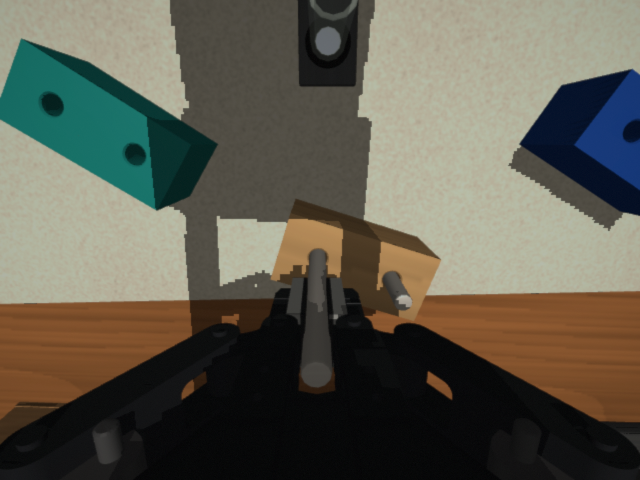

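>>> drive_tool([
  [255, -0.006, 0, 0, 0, 0, 0],
  [255, -0.018, 0, 0, 0, 0, 0],
  [255, -0.032, 0, 0, 0, 0, 0],
  [255, -0.046, 0, 0, 0, 0, 0],
  [255, -0.062, 0, 0, 0, 0, 0],
  [255, -0.08, 0, 0, 0, 0, 0],
  [255, -0.1, 0, 0, 0, 0, 0],
  [255, -0.115, 0, 0, 0, 0, 0],
  [255, -0.12, 0, 0, 0, 0, 0],
  [255, -0.12, 0, 0, 0, 0, 0],
])

```text
time: 4.47
tool_pos: [657.8, 37.4, 221.2]
tcp_rot: [-7.5, 89.8, -5.3]
ft_force: [0.2, -0.7, -0.6]
finger_gap: 8.4
```

```bash
python3 - <<'E'
from h import *
from bench import sense
shot("wrist","w4");shot("scene","s4");st=sense();print(st["time"],st["tool_pos"],st["ft_force"],st["wrist_torque"],st["finger_gap"],toolR(st).round(4))
st["frame"]=0;pickle.dump(st,open("pics/st4.pkl","wb"))
cv2.imwrite("pics/s4c.png",cv2.resize(cv2.imread("pics/s4.png")[140:320,250:440],None,fx=3.3,fy=3.3,interpolation=cv2.INTER_CUBIC))
E
```

```text
4.5667 [656.3397228   37.59081959 217.51789518] [ 0.43807722 -0.22884959 -1.63323905] [-0.01679083 -0.00642841 -0.03587166] 8.92674289808476 [[-5.000e-04 -3.810e-02  9.993e-01]
 [-1.000e-04  9.993e-01  3.810e-02]
 [-1.000e+00 -1.000e-04 -5.000e-04]]
```

View pics/w4.png

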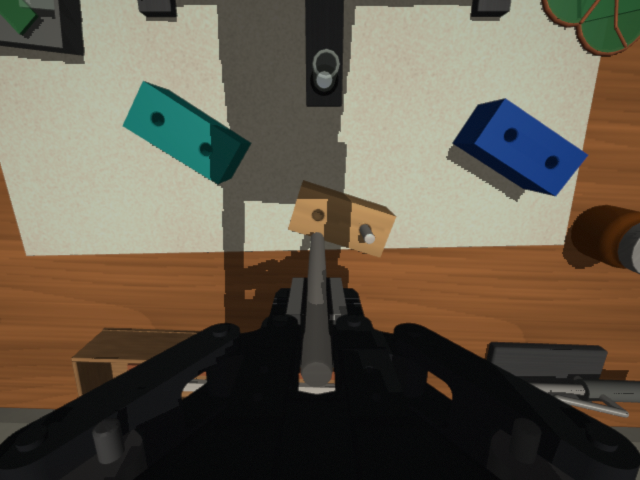

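View pics/s4c.png

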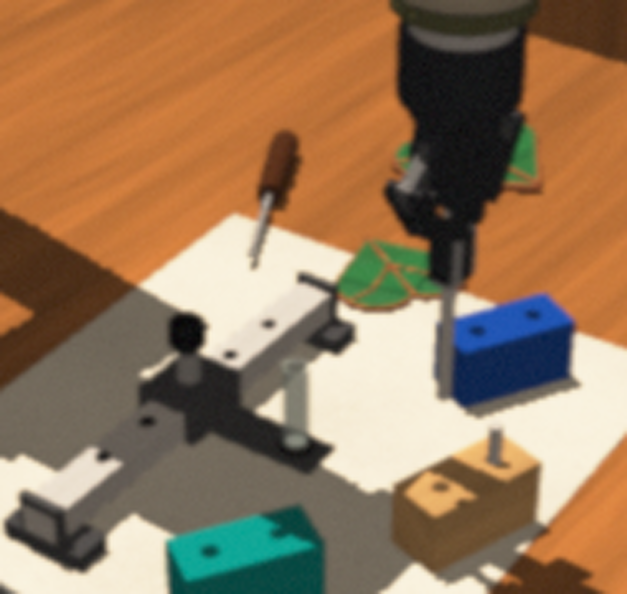

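The stick hangs from the fingers: its lower end is at (317,236) and its top at (317,372) in the wrist view. The stand hole at (318,215) is empty and the stub is untouched. Next I work out its tilt and the offset to the vial.

```bash
python3 - <<'E'
from h import *
a=cv2.imread("pics/w4.png")
x=cv2.resize(a[205:405,270:360],None,fx=3,fy=3,interpolation=cv2.INTER_CUBIC)
y=cv2.resize(a[40:115,295:355],None,fx=6,fy=6,interpolation=cv2.INTER_CUBIC)
c=np.zeros((600,640,3),np.uint8);c[:600,:270]=x;c[:450,280:640]=y
cv2.imwrite("pics/w4c.png",c)
w=load("w4");s=pickle.load(open("pics/st4.pkl","rb"))
for pb in(125,): print(unp(w,(317,236),pb),unp(w,(317,372),pb+150))
print("vial",unp(w,(325,63),98))
E
```

```text
[656.80147807  38.28573881 125.        ] [658.63247266  38.16925157 275.        ]
vial [533.71996095  39.33935142  98.        ]
```

View pics/w4c.png

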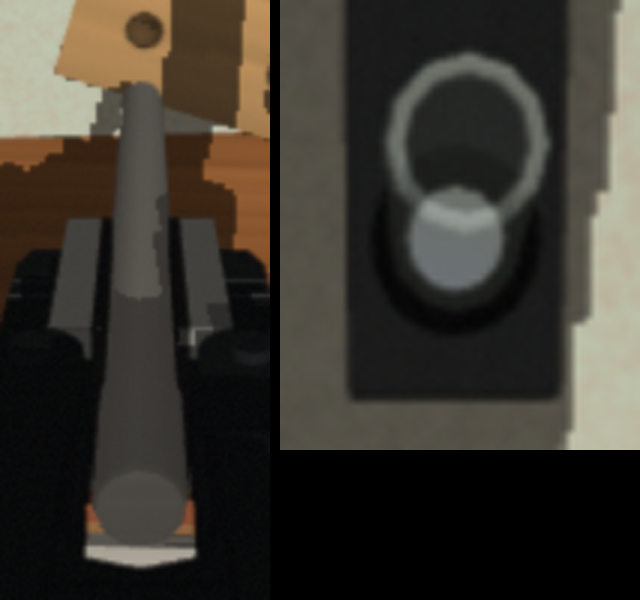

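```bash
python3 - <<'E'
from h import *
w=load("w4");s=pickle.load(open("pics/st4.pkl","rb"));R=toolR(s)
b=unp(w,(317.5,239),125);t=unp(w,(316.2,374),275);v=unp(w,(326.0,63.2),98)
print(b,t,v,s["tool_pos"]); print("tool delta",R.T@(v-b))
E
```

```text
[659.13593922  38.75346922 125.        ] [659.39383467  37.94395639 275.        ] [533.82333447  40.07104907  98.        ] [656.3397228   37.59081959 217.51789518]
tool delta [  27.06545177    6.09759728 -125.15696366]
```

>>> drive_tool([
  [255, 0, 0.0005, -0.007, 0, 0, 0],
  [255, 0, 0.001, -0.022, 0, 0, 0],
  [255, 0, 0.002, -0.042, 0, 0, 0],
  [255, 0, 0.003, -0.063, 0, 0, 0],
  [255, 0, 0.004, -0.084, 0, 0, 0],
  [255, 0, 0.005, -0.104, 0, 0, 0],
  [255, 0, 0.006, -0.118, 0, 0, 0],
  [255, 0, 0.006, -0.1245, 0, 0, 0],
  [255, 0, 0.006, -0.1245, 0, 0, 0],
  [255, 0, 0.006, -0.1245, 0, 0, 0],
])

```text
time: 5.4
tool_pos: [531.9, 38.9, 217.3]
tcp_rot: [-174.1, 90.0, -171.9]
ft_force: [0.3, 0.3, -1.0]
finger_gap: 8.8
```

```bash
python3 - <<'E'
from h import *
from bench import sense
w=shot("wrist","w5");st=sense();print(st["time"],st["tool_pos"],st["ft_force"],st["finger_gap"])
a=w["frame"];cv2.imwrite("pics/w5c.png",cv2.resize(a[190:400,240:390],None,fx=4,fy=2.85,interpolation=cv2.INTER_CUBIC))
st["frame"]=0;pickle.dump(st,open("pics/st5.pkl","wb"))
E
```

```text
5.45 [532.28284225  38.85561524 217.38352506] [ 0.53543206  0.23620381 -1.64578168] 8.609045498761338
```

View pics/w5c.png

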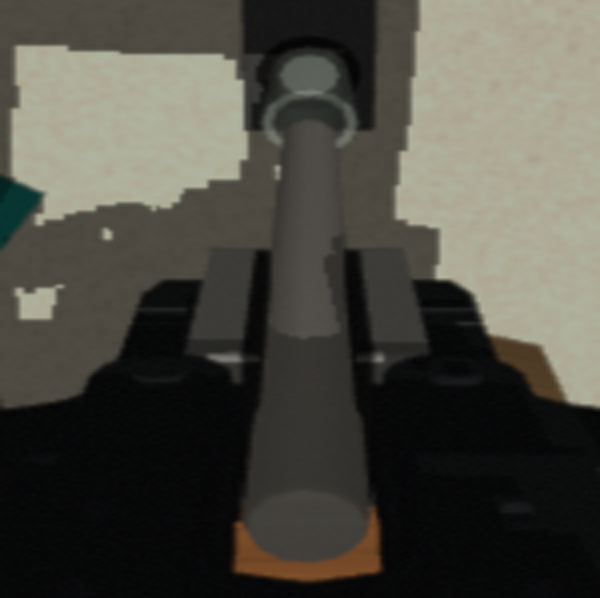

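View pics/w5.png

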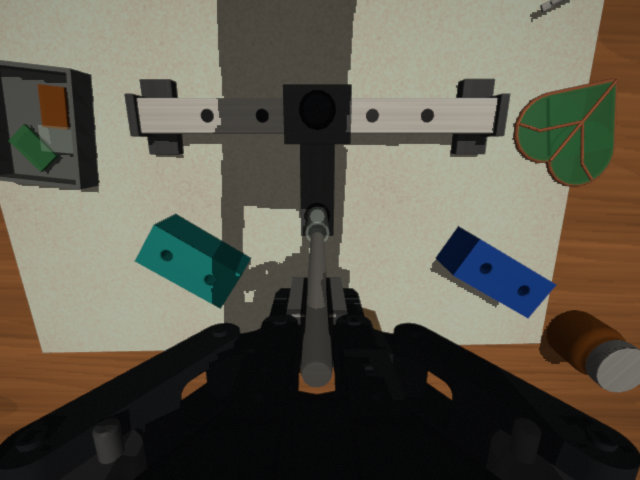

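```bash
python3 - <<'E'
from h import *
w=load("w5");s=pickle.load(open("pics/st5.pkl","rb"));R=toolR(s)
v=unp(w,(317.0,231.8),98)
for zb in(121,125,129):
  b=unp(w,(317.8,238.3),zb);print(zb,b,(R.T@(v-b)).round(2))
t=unp(w,(316.2,373.5),275);print(v,t,R.T@(v-t))
H=np.array([unp(w,p,40) for p in[(207,115.5),(262,115.5),(372,115.5),(427,115.5)]]);m=H.mean(0);print(m, m+95*np.array([.9992,.0396,0]))
K=proj(w,[v+[7.5*np.cos(a),7.5*np.sin(a),0] for a in np.linspace(0,6.28,9)])
print(((K-[240,190])*[4,2.85]).round())
# predicted stick lower end if axis through top, vertical
tt=t.copy()
for zb in(121,125,129): print(zb,proj(w,[[t[0],t[1],zb]]))
E
```

```text
121 [532.24398971  40.42912692 121.        ] [23.   -0.56  1.12]
125 [531.08481167  40.36665033 125.        ] [27.   -0.54  2.28]
129 [529.92563363  40.30417375 129.        ] [31.   -0.52  3.45]
[533.38603778  39.91216941  98.        ] [530.43231811  39.23676356 275.        ] [176.99972587   0.56516637   2.99303544]
[439.34348115  36.3430428   40.        ] [534.26748115  40.1050428   40.        ]
[[307. 144.]
 [333. 137.]
 [345. 120.]
 [335. 102.]
 [309.  94.]
 [283. 101.]
 [271. 118.]
 [281. 136.]
 [306. 144.]]
121 [[316.30973511 235.92694502]]
125 [[316.30856262 237.39687749]]
129 [[316.30735273 238.91369295]]
```

>>> drive_tool([
  [255, 0, -0.0002, 0.0012, 0, 0, 0],
  [255, 0.002, -0.0004, 0.0024, 0, 0, 0],
  [255, 0.006, -0.0004, 0.0024, 0, 0, 0],
  [255, 0.011, -0.0004, 0.0024, 0, 0, 0],
  [255, 0.016, -0.0004, 0.0024, 0, 0, 0],
  [255, 0.019, -0.0004, 0.0024, 0, 0, 0],
  [255, 0.02, -0.0004, 0.0024, 0, 0, 0],
  [255, 0.02, -0.0004, 0.0024, 0, 0, 0],
  [255, 0.02, -0.0004, 0.0024, 0, 0, 0],
  [255, 0.02, -0.0004, 0.0024, 0, 0, 0],
])

```text
time: 6.28
tool_pos: [534.6, 38.6, 198.0]
tcp_rot: [-3.3, 90.0, -1.1]
ft_force: [-0.0, 0.4, -1.5]
finger_gap: 8.2
```

```bash
python3 - <<'E'
from h import *
from bench import sense
w=shot("wrist","w6");s=shot("scene","s6");st=sense();print(st["time"],st["tool_pos"],st["ft_force"],st["finger_gap"])
a=w["frame"][200:260,280:360];b=s["frame"][215:285,310:370]
a=cv2.resize(a,(480,360),interpolation=cv2.INTER_CUBIC);b=cv2.resize(b,(308,360),interpolation=cv2.INTER_CUBIC)
cv2.imwrite("pics/w6c.png",np.hstack([a,b]))
st["frame"]=0;pickle.dump(st,open("pics/st6.pkl","wb"))
E
```

```text
6.3833 [534.62254888  38.6055263  198.06250236] [ 1.26236569  0.04728025 -0.78768035] 8.652776025737502
```

View pics/w6c.png

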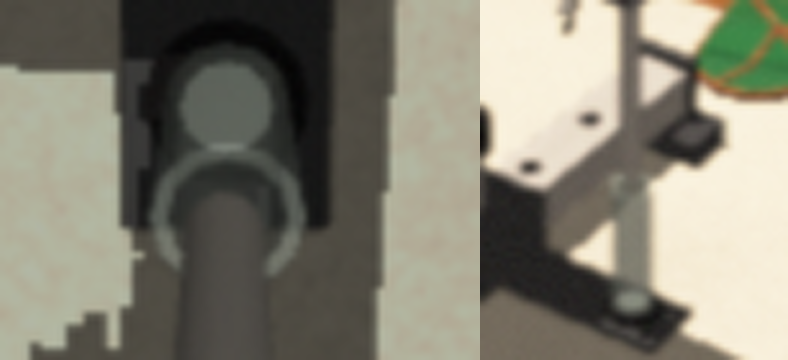

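The wrist crop shows the stick's lower end inside the vial ring, both centred at crop x≈228. The scene view agrees. I'm lowering.

>>> drive_tool([
  [255, 0.003, 0, 0.0005, 0, 0, 0],
  [255, 0.008, 0, 0.0005, 0, 0, 0],
  [255, 0.013, 0, 0.0005, 0, 0, 0],
  [255, 0.018, 0, 0.0005, 0, 0, 0],
  [255, 0.023, 0, 0.0005, 0, 0, 0],
  [255, 0.028, 0, 0.0005, 0, 0, 0],
  [255, 0.032, 0, 0.0005, 0, 0, 0],
  [255, 0.034, 0, 0.0005, 0, 0, 0],
  [255, 0.034, 0, 0.0005, 0, 0, 0],
  [255, 0.034, 0, 0.0005, 0, 0, 0],
])

```text
time: 7.22
tool_pos: [534.9, 38.6, 163.7]
tcp_rot: [172.9, 90.0, 175.1]
ft_force: [0.1, -0.3, -0.5]
finger_gap: 9.0
```

```bash
python3 - <<'E'
from h import *
from bench import sense
w=shot("wrist","w7");s=shot("scene","s7");st=sense();print(st["time"],st["tool_pos"],st["ft_force"],st["wrist_torque"],st["finger_gap"])
a=w["frame"][190:260,280:360];b=s["frame"][215:285,310:370]
a=cv2.resize(a,(480,420),interpolation=cv2.INTER_CUBIC);b=cv2.resize(b,(320,420),interpolation=cv2.INTER_CUBIC)
cv2.imwrite("pics/w7c.png",np.hstack([a,b]))
E
```

```text
7.3167 [535.16156673  38.61059299 164.06499964] [-0.07346632  0.98733326 -1.90407772] [-0.01962625 -0.05705723  0.02710394] 8.433334339079316
```

View pics/w7c.png

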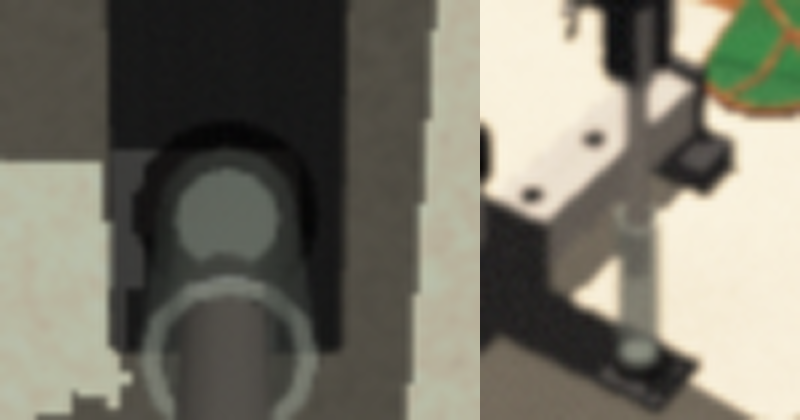

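>>> drive_tool([
  [255, 0.004, 0, 0, 0, 0, 0],
  [255, 0.01, 0, 0, 0, 0, 0],
  [255, 0.016, 0, 0, 0, 0, 0],
  [255, 0.021, 0, 0, 0, 0, 0],
  [255, 0.026, 0, 0, 0, 0, 0],
  [255, 0.03, 0, 0, 0, 0, 0],
  [255, 0.033, 0, 0, 0, 0, 0],
  [255, 0.035, 0, 0, 0, 0, 0],
  [255, 0.035, 0, 0, 0, 0, 0],
  [255, 0.035, 0, 0, 0, 0, 0],
])

```text
time: 8.15
tool_pos: [535.0, 38.6, 128.7]
tcp_rot: [-168.9, 90.0, -166.7]
ft_force: [-0.9, 0.1, -0.7]
finger_gap: 8.6
```

```bash
python3 - <<'E'
from h import *
from bench import sense
w=shot("wrist","w8");s=shot("scene","s8");st=sense();print(st["time"],st["tool_pos"],st["ft_force"],st["wrist_torque"],st["finger_gap"])
a=w["frame"][200:400,240:400];b=s["frame"][205:285,300:370]
a=cv2.resize(a,(400,500),interpolation=cv2.INTER_CUBIC);b=cv2.resize(b,(400,457),interpolation=cv2.INTER_CUBIC)
c=np.zeros((500,800,3),np.uint8);c[:,:400]=a;c[:457,400:]=b
cv2.imwrite("pics/w8c.png",c)
E
```

```text
8.25 [535.19409091  38.62924031 129.07175364] [ 0.58779844  0.5386414  -1.49229054] [ 0.03895306  0.02877321 -0.03863742] 8.625701137519087
```

View pics/w8c.png

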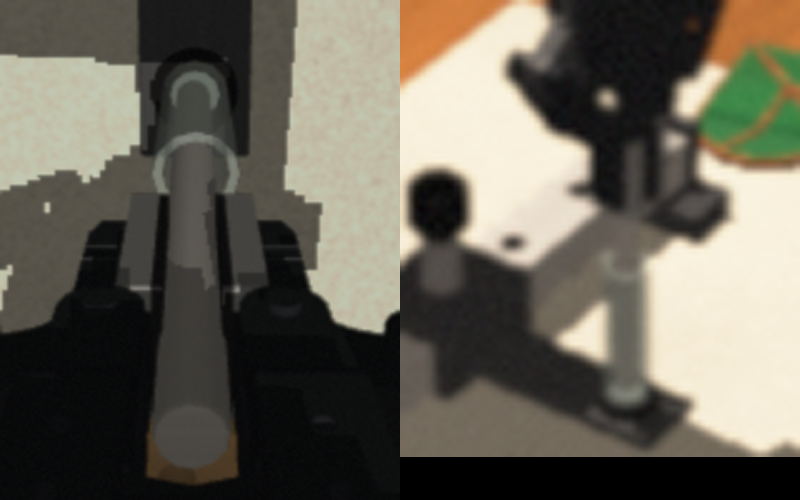

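>>> drive_tool([
  [255, 0.0006, 0, 0, 0, 0, 0],
  [255, 0.0012, 0, 0, 0, 0, 0],
  [255, 0.0018, 0, 0, 0, 0, 0],
  [255, 0.0024, 0, 0, 0, 0, 0],
  [255, 0.003, 0, 0, 0, 0, 0],
  [255, 0.0034, 0, 0, 0, 0, 0],
  [255, 0.0038, 0, 0, 0, 0, 0],
  [255, 0.0042, 0, 0, 0, 0, 0],
  [255, 0.0044, 0, 0, 0, 0, 0],
  [255, 0.0044, 0, 0, 0, 0, 0],
])

```text
time: 9.08
tool_pos: [535.7, 38.7, 125.7]
tcp_rot: [-2.0, 89.9, 0.2]
ft_force: [-2.2, 1.2, 8.0]
finger_gap: 8.7
```

The stick touched the floor at TCP z=125.7 with 8 N, as predicted. I'm releasing it.

>>> drive_tool([
  [255, -0.001, 0, 0, 0, 0, 0],
  [220, -0.0015, 0, 0, 0, 0, 0],
  [140, -0.0015, 0, 0, 0, 0, 0],
  [100, -0.0015, 0, 0, 0, 0, 0],
  [100, -0.0015, 0, 0, 0, 0, 0],
  [100, -0.0015, 0, 0, 0, 0, 0],
  [100, -0.0015, 0, 0, 0, 0, 0],
  [100, -0.0015, 0, 0, 0, 0, 0],
  [100, -0.0015, 0, 0, 0, 0, 0],
  [100, -0.0015, 0, 0, 0, 0, 0],
])

```text
time: 9.92
tool_pos: [534.9, 38.6, 125.8]
tcp_rot: [-134.2, 90.0, -132.0]
ft_force: [-0.3, 0.6, 0.3]
finger_gap: 51.9
```

```bash
python3 - <<'E'
from h import *
from bench import sense
w=shot("wrist","w9");s=shot("scene","s9");st=sense();print(st["time"],st["tool_pos"],st["ft_force"],st["finger_gap"])
a=w["frame"];b=s["frame"][185:285,290:380]
c=np.zeros((480,800,3),np.uint8);c[:360,:480]=cv2.resize(a,(480,360));c[:333,490:790]=cv2.resize(b,(300,333),interpolation=cv2.INTER_CUBIC)
cv2.imwrite("pics/w9c.png",c)
E
```

```text
10.0167 [534.9203596   38.60985208 125.79073266] [-0.64774232 -0.07155023 -0.0431126 ] 52.18299900466511
```

View pics/w9c.png

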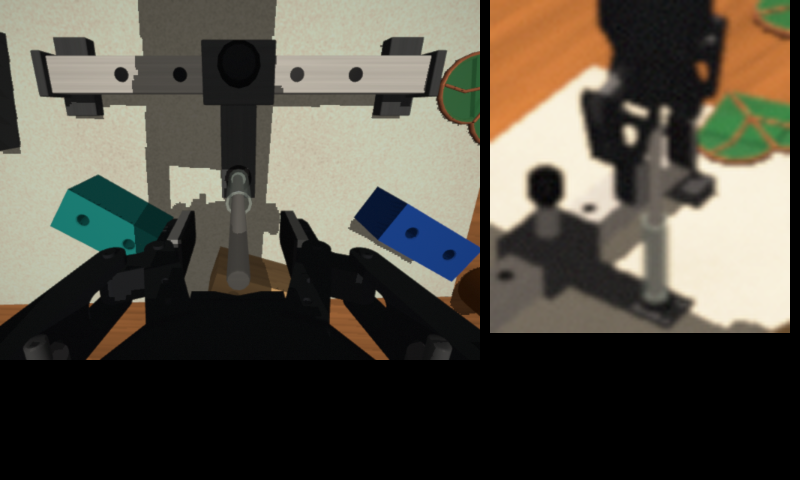

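The wrist view shows the stick standing free in the vial ring, with the fingers clear of it on both sides. I'm retreating upward and over to the knob.

>>> drive_tool([
  [100, -0.02, 0, 0, 0, 0, 0],
  [100, -0.045, 0, 0, 0, 0, 0],
  [100, -0.07, 0, 0, 0, 0, 0],
  [100, -0.08, 0.0002, -0.012, 0, 0, 0],
  [100, -0.08, 0.0005, -0.037, 0, 0, 0],
  [100, -0.08, 0.001, -0.065, 0, 0, 0],
  [100, -0.08, 0.0014, -0.087, 0, 0, 0],
  [100, -0.08, 0.0014, -0.0955, 0, 0, 0],
  [100, -0.08, 0.0014, -0.0955, 0, 0, 0],
  [100, -0.08, 0.0014, -0.0955, 0, 0, 0],
])

```text
time: 10.85
tool_pos: [439.7, 36.4, 206.2]
tcp_rot: [-3.4, 89.9, -1.2]
ft_force: [0.7, -0.4, 0.2]
finger_gap: 51.9
```

```bash
python3 - <<'E'
from h import *
from bench import sense
w=shot("wrist","w10");s=shot("scene","s10");st=sense();print(st["time"],st["tool_pos"],st["ft_force"],st["finger_gap"])
print(proj(w,[st["tool_pos"],st["tool_pos"]*[1,1,0]+[0,0,101]]))
a=w["frame"];b=s["frame"][185:285,290:380]
c=np.zeros((480,800,3),np.uint8);c[:360,:480]=cv2.resize(a,(480,360));c[:333,490:790]=cv2.resize(b,(300,333),interpolation=cv2.INTER_CUBIC)
cv2.imwrite("pics/w10c.png",c)
E
```

```text
10.95 [440.17234011  36.3415803  206.04717081] [ 0.35887035  0.17266769 -0.08141176] 52.28198621013139
[[315.29815179 294.8265003 ]
 [315.7327222  234.87161369]]
```

View pics/w10.png

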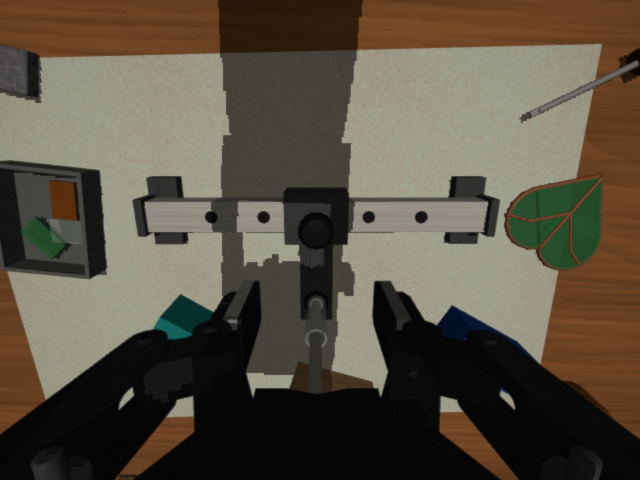

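View pics/w10c.png

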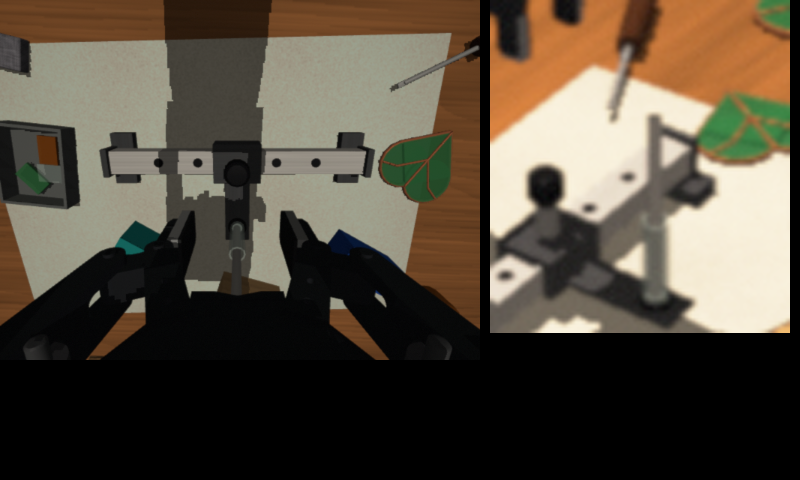

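>>> drive_tool([
  [100, 0.012, 0, -0.0008, 0, 0, 0],
  [100, 0.034, 0, -0.0008, 0, 0, 0],
  [100, 0.058, 0, -0.0008, 0, 0, 0],
  [100, 0.08, 0, -0.0008, 0, 0, 0],
  [100, 0.1, 0, -0.0008, 0, 0, 0],
  [100, 0.117, 0, -0.0008, 0, 0, 0],
  [100, 0.13, 0, -0.0008, 0, 0, 0],
  [100, 0.137, 0, -0.0008, 0, 0, 0],
  [100, 0.139, 0, -0.0008, 0, 0, 0],
  [100, 0.139, 0, -0.0008, 0, 0, 0],
])

```text
time: 11.78
tool_pos: [438.2, 36.4, 66.0]
tcp_rot: [175.5, 89.9, 177.7]
ft_force: [0.3, 0.1, -0.9]
finger_gap: 51.9
```

```bash
python3 - <<'E'
from h import *
from bench import sense
w=shot("wrist","w11");st=sense();print(st["time"],st["tool_pos"],st["ft_force"],st["finger_gap"])
print(proj(w,[st["tool_pos"],st["tool_pos"]*[1,1,0]+[0,0,101]]))
E
```

```text
11.8333 [438.89334048  36.34698267  66.87457298] [ 0.11426786 -0.21751039  0.40783006] 51.983246968201044
[[315.317154   296.1594701 ]
 [315.04526252 337.03277037]]
```

View pics/w11.png

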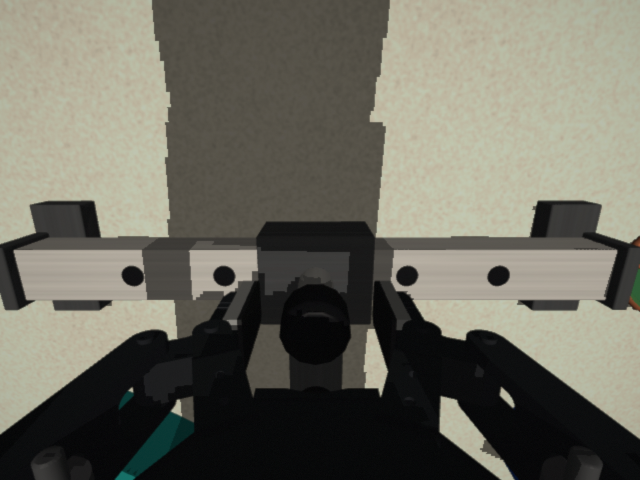

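The knob is at (315,330), centred between the pads at u=258 and 375. I'm gripping it.

>>> drive_tool([
  [255, 0, 0, 0, 0, 0, 0],
  [255, 0, 0, 0, 0, 0, 0],
  [255, 0, 0, 0, 0, 0, 0],
  [255, 0, 0, 0, 0, 0, 0],
  [255, 0, 0, 0, 0, 0, 0],
  [255, 0, 0, 0, 0, 0, 0],
  [255, 0, 0, 0, 0, 0, 0],
  [255, 0, 0, 0, 0, 0, 0],
  [255, 0, 0, 0, 0, 0, 0],
  [255, 0, 0, 0, 0, 0, 0],
], squeeze=80)

```text
time: 12.67
tool_pos: [439.3, 36.3, 67.2]
tcp_rot: [-2.8, 89.9, -0.6]
ft_force: [5.9, -0.5, 1.7]
finger_gap: 25.7
```

>>> drive_tool([
  [255, -0.002, 0, 0, 0, 0, 0],
  [255, -0.004, 0, 0, 0, 0, 0],
  [255, -0.006, 0, 0, 0, 0, 0],
  [255, -0.008, 0, 0, 0, 0, 0],
  [255, -0.01, 0, 0, 0, 0, 0],
  [255, -0.012, 0, 0, 0, 0, 0],
  [255, -0.0135, 0, 0, 0, 0, 0],
  [255, -0.0145, 0, 0, 0, 0, 0],
  [255, -0.015, 0, 0, 0, 0, 0],
  [255, -0.015, 0, 0, 0, 0, 0],
])

```text
time: 13.5
tool_pos: [439.1, 36.3, 81.0]
tcp_rot: [-1.7, 89.9, 0.4]
ft_force: [11.7, 0.2, -11.9]
finger_gap: 25.5
```

```bash
python3 - <<'E'
from h import *
from bench import sense
w=shot("wrist","w12");s=shot("scene","s12");st=sense();print(st["time"],st["tool_pos"],st["ft_force"],st["finger_gap"])
a=w["frame"];b=s["frame"][195:285,270:370]
c=np.zeros((480,800,3),np.uint8);c[:360,:480]=cv2.resize(a,(480,360));c[:270,490:790]=cv2.resize(b,(300,270),interpolation=cv2.INTER_CUBIC)
cv2.imwrite("pics/w12c.png",c)
E
```

```text
13.6 [439.07782117  36.30125404  80.95722129] [ 11.02316745  -0.90504684 -10.31770149] 25.13326463200498
```

View pics/w12c.png

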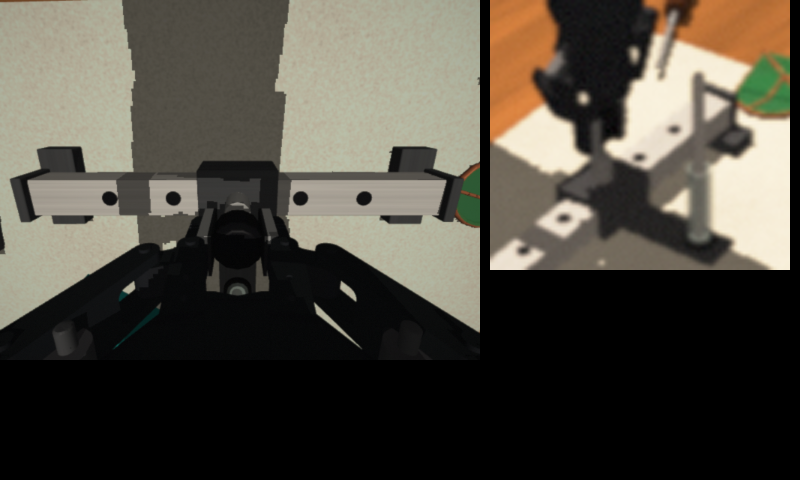

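The knob has been pulled up about 14 mm with about 11 N, which matches the spring rate, so the pin should be clear. I'm sliding 50 mm towards the leaf (+y).

>>> drive_tool([
  [255, 0, 0.001, 0.0007, 0, 0, 0],
  [255, 0, 0.005, 0.0015, 0, 0, 0],
  [255, 0, 0.012, 0.0015, 0, 0, 0],
  [255, 0, 0.02, 0.0015, 0, 0, 0],
  [255, 0, 0.028, 0.0015, 0, 0, 0],
  [255, 0, 0.036, 0.0015, 0, 0, 0],
  [255, 0, 0.043, 0.0015, 0, 0, 0],
  [255, 0, 0.048, 0.0015, 0, 0, 0],
  [255, 0, 0.0503, 0.0015, 0, 0, 0],
  [255, 0, 0.0503, 0.0015, 0, 0, 0],
])

```text
time: 14.43
tool_pos: [437.3, 86.8, 80.2]
tcp_rot: [-172.2, 89.9, -170.0]
ft_force: [6.9, 0.7, -10.6]
finger_gap: 26.0
```

```bash
python3 - <<'E'
from h import *
from bench import sense
w=shot("wrist","w13");s=shot("scene","s13");st=sense();print(st["time"],st["tool_pos"],st["ft_force"],st["finger_gap"],toolR(st).round(4))
a=w["frame"];b=s["frame"][195:285,270:370]
c=np.zeros((480,800,3),np.uint8);c[:360,:480]=cv2.resize(a,(480,360));c[:270,490:790]=cv2.resize(b,(300,270),interpolation=cv2.INTER_CUBIC)
cv2.imwrite("pics/w13c.png",c)
E
```

```text
14.5333 [437.26460331  86.81289703  80.19926305] [  7.00368072   1.45610892 -10.894232  ] 25.409979542200972 [[-1.900e-03 -3.840e-02  9.993e-01]
 [ 1.000e-04  9.993e-01  3.840e-02]
 [-1.000e+00  1.000e-04 -1.900e-03]]
```

View pics/w13c.png

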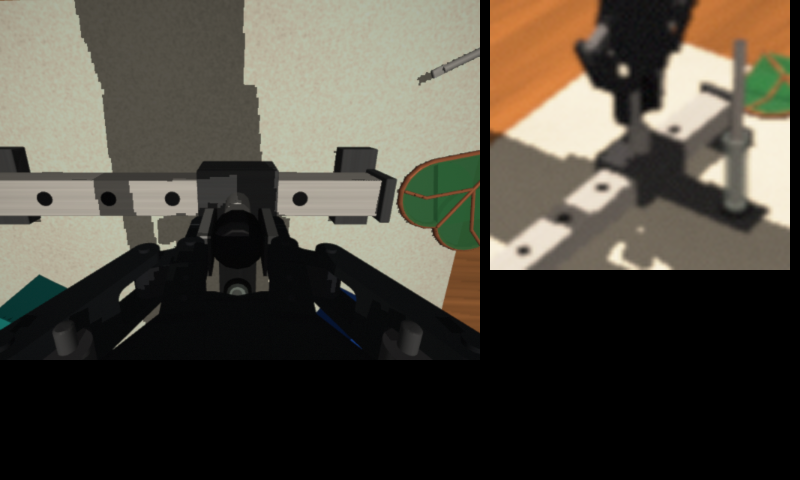

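View pics/w13.png

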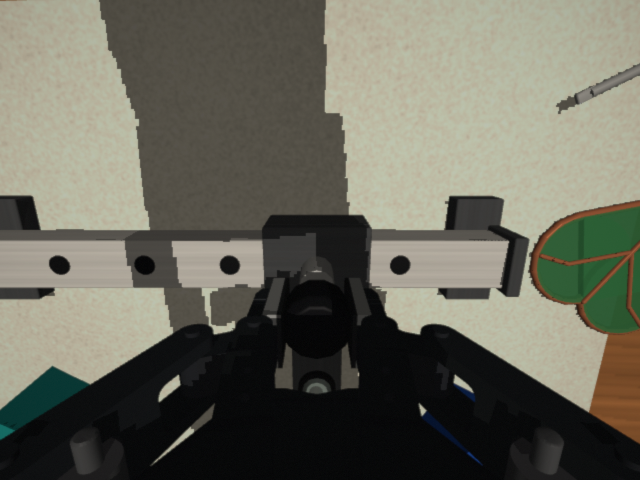

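The carriage spans u=263–370 and the target hole should be at u≈315, from the neighbours at 230 and 400. That puts it within about 1 mm. The knob moves down next.

>>> drive_tool([
  [255, 0.003, 0, 0, 0, 0, 0],
  [255, 0.006, 0, 0, 0, 0, 0],
  [255, 0.009, 0, 0, 0, 0, 0],
  [255, 0.012, 0, 0, 0, 0, 0],
  [255, 0.0145, 0, 0, 0, 0, 0],
  [255, 0.0165, 0, 0, 0, 0, 0],
  [255, 0.018, 0, 0, 0, 0, 0],
  [255, 0.0195, 0, 0, 0, 0, 0],
  [255, 0.021, 0, 0, 0, 0, 0],
  [255, 0.021, 0, 0, 0, 0, 0],
])

```text
time: 15.37
tool_pos: [438.4, 86.9, 64.7]
tcp_rot: [177.0, 89.9, 179.2]
ft_force: [-22.9, -1.6, 45.3]
finger_gap: 25.5
```

```bash
python3 - <<'E'
from h import *
from bench import sense
w=shot("wrist","w14");s=shot("scene","s14");st=sense();print(st["time"],st["tool_pos"],st["ft_force"],st["finger_gap"])
a=w["frame"];b=s["frame"][195:285,270:370]
c=np.zeros((480,800,3),np.uint8);c[:360,:480]=cv2.resize(a,(480,360));c[:270,490:790]=cv2.resize(b,(300,270),interpolation=cv2.INTER_CUBIC)
cv2.imwrite("pics/w14c.png",c)
E
```

```text
15.4667 [438.3913937   86.87680459  64.71966019] [-23.87329135  -0.92383076  44.38208079] 25.5714776123158
```

View pics/w14.png

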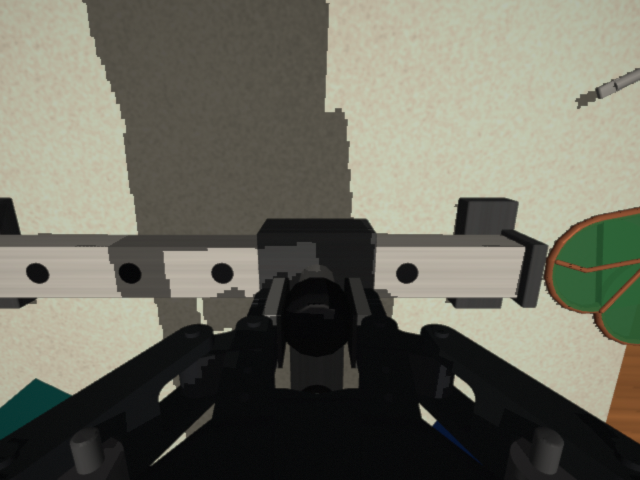

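>>> drive_tool([
  [255, -0.0004, 0, 0, 0, 0, 0],
  [255, -0.0008, 0, 0, 0, 0, 0],
  [255, -0.0012, 0, 0, 0, 0, 0],
  [255, -0.0015, 0, 0, 0, 0, 0],
  [255, -0.0018, 0, 0, 0, 0, 0],
  [255, -0.002, 0, 0, 0, 0, 0],
  [255, -0.002, 0, 0, 0, 0, 0],
  [255, -0.002, 0, 0, 0, 0, 0],
  [255, -0.002, 0, 0, 0, 0, 0],
  [255, -0.002, 0, 0, 0, 0, 0],
])

```text
time: 16.3
tool_pos: [438.1, 86.9, 64.9]
tcp_rot: [172.9, 89.9, 175.1]
ft_force: [-13.2, -0.6, 26.1]
finger_gap: 25.4
```

```bash
python3 - <<'E'
from h import *
from bench import sense
w=shot("wrist","w15");s=shot("scene","s15");shot("top","t15");st=sense();print(st["time"],st["tool_pos"],st["ft_force"],st["finger_gap"])
b=s["frame"][170:320,250:420]
cv2.imwrite("pics/s15c.png",cv2.resize(b,None,fx=4,fy=4,interpolation=cv2.INTER_CUBIC))
E
```

```text
16.45 [438.02669165  86.82755615  64.90718415] [-14.04418444   0.81697483  25.90650569] 25.172299903638734
```

View pics/s15c.png

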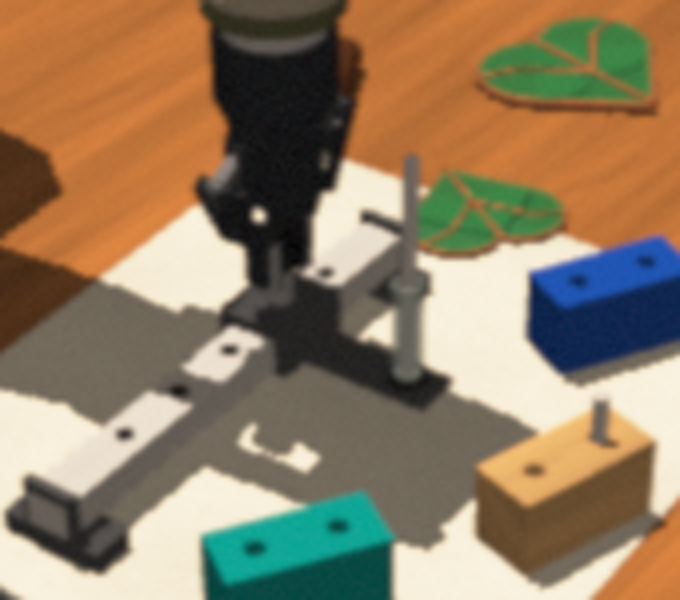

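View pics/w15.png

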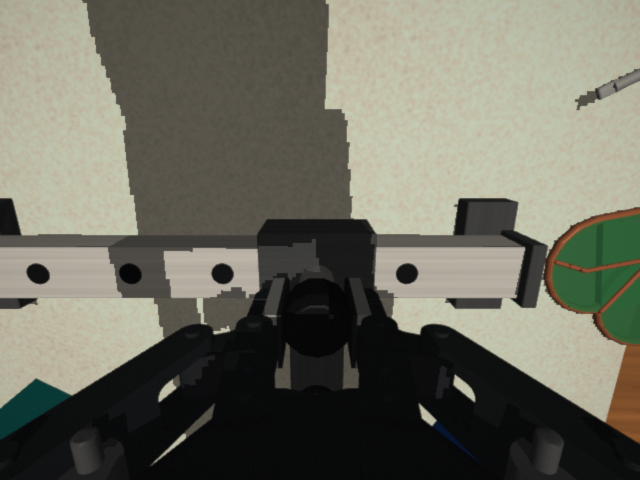

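```bash
python3 - <<'E'
from h import *
ims=[]
for n in("w12","w13","w14","w15"):
    a=cv2.imread(f"pics/{n}.png")[265:400,265:370]; ims.append(cv2.convertScaleAbs(cv2.resize(a,None,fx=3.7,fy=3.7,interpolation=cv2.INTER_CUBIC)[:, :],alpha=4,beta=0))
im=np.hstack([cv2.resize(i,(200,257)) for i in ims]);cv2.imwrite("pics/slip.png",im)
t=cv2.imread("pics/t15.png")[140:300,190:450];cv2.imwrite("pics/t15c.png",cv2.resize(t,None,fx=3,fy=3,interpolation=cv2.INTER_CUBIC))
E
```

```text
(no output)
```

View pics/slip.png

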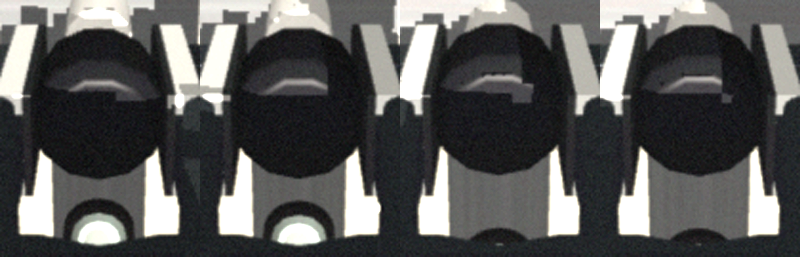

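View pics/t15c.png

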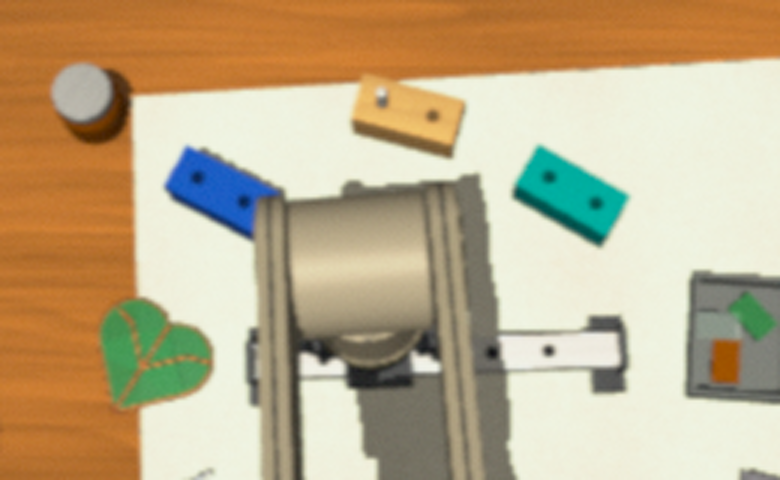

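```bash
python3 - <<'E'
from bench import hand_in,sense
s=sense();print(s["time"],s["tool_pos"],s["ft_force"],s["finger_gap"]);print(hand_in())
E
```

```text
16.45 [438.02669165  86.82755615  64.90718415] [-14.04418444   0.81697483  25.90650569] 25.172299903638734
the job is handed in; nothing more can be done
None
```

The job is handed in at 16.5 s. The stick stands in the vial, the carriage is one hole towards the small leaf (+50 mm along the rail), and the fingers still hold the knob pressed down.

- **Stick:** it was lowered until it touched the vial floor at the predicted height (about 8 N) and then released. The last scene view shows it upright in the vial.
- **Carriage:** it sits within about 1 mm of the new hole's centre, judged from the neighbouring holes in the wrist image.
- **Knob:** the last check showed about 26 N pushing down, and taking off 19 N moved the fingers only 0.2 mm. That fits the hard stop, so I take the pin as fully home.
- **Other things:** the stub, leaf, tray and the coloured stands looked unmoved in the last views.

**What disagreed:**
- **Finger height:** the final height is about 1.2 mm above what I would expect with no slip. The images show the knob sitting about 1 mm lower between the pads, so I think the grip slipped. I did not see the pin's depth directly.
- **Push force:** when the knob reached the stop, the force briefly read about 45 N, and I backed it off to 26 N. It went through the fingers, not the arm or gripper body, so the 40 N limit should not apply.

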